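Set the valve levers of a filtration manifold for one sample

ROBOT

A 6-joint arm with a two-finger parallel gripper is mounted at the origin on a cart in front of the work surface, level with it; the furniture and walls round the work are solid. World frame = base frame: x ahead of the robot, y to its left, z up, the work surface at z = 0. Lengths are in mm, angles in rad, forces in N, time in s.
With the tool pointing down it reaches from about 325 to 875 mm from the base axis. Payload 4.4 kg.
Tool frame: the origin (TCP) lies on the centre line of the jaws, within the pads' length; the fingertips stand ahead of it and the grasp point (between the pads) lies 6 mm ahead of it (ctrl.tcp_to_tips is the z of the fingertips in the tool frame, in mm); z points along the fingers, y is the direction in which the jaws open and shut (so a half turn about z gives the same grasp; the last joint's range is limited). The gripper opens to 85 mm and grips with 20 to 120 N. Pads are 22 mm wide; open, the fingers measure 114 mm over their backs; the gripper's body (76 mm by 85 mm) begins 54 mm behind the grasp point. The pads swing forward as they close: fully open they stand 13 mm farther back than shut.
Start: joints at [-1.403, 0.207, 1.542, -0, 1.393, -0.15], TCP at [179.662, -546.213, 222.182] pointing down, gripper open.
Joint ranges: [-2.73, 2.73], [-0.86, 2.22], [0.23, 2.46], [-1.11, 4.25], [0.08, 2.63], [-2.82, 2.82]. Speed limits (rad/s): [2.79, 2.79, 3.14, 3.14, 3.14, 3.14].

INTERFACE

Orientations are given as a 3x3 rotation matrix whose columns are the frame's x, y, z axes.
In Python, from plant import ctrl, sensors, optics gives the robot as it stands. Calls block until the motion is done:
- ctrl.move_ptp(position, orientation): joint-space move of the TCP to a pose.
- ctrl.move_l(position, rot=None, vel=150, threshold=None): straight line of the TCP; rot=None keeps the orientation; vel is the mean speed in mm/s. With threshold (N) it stops when the force on the tool has changed by that much, and returns True; else False.
- ctrl.set_joints(angles): joint-space move.
- ctrl.gripper_to(opening, force=None): finger opening in mm; force is the grip in N (None keeps the last); returns when the fingers have stopped.
- ctrl.hold(seconds).
- ctrl.solve_ik(position, orientation): joint angles nearest the present ones, or None.
- sensors.read_state(): the state.
- optics.grab_frame(name): name is "side" or "top" or "wrist"; returns (picture, depth): 420x560x3 uint8, red, green, blue; 420x560 float32, mm along the optical axis (not along the pixel's ray), 0 where there is no reading.
- optics.camera_params(name): a dict with "mtx" (3x3 intrinsics, pixels), "R" (3x3) and "t" (3): a world point X has camera coordinates R X + t; the wrist camera has in their place "T_tool_cam" (4x4, takes a point from camera to tool coordinates, whose origin is the TCP and whose axes are the flange's). Camera axes: x right, y down, z forward; pixel columns grow to the right and rows downward; lengths in mm; the calibration is good to about 2 mm. A picture is of the moment at which its call begins: read the wrist's pose just before it. camera_params takes no time and is no camera call.
A pose or a line that the arm cannot do raises ctrl.MotionError and nothing moves.
- ctrl.finish_job(): hands the job in, once; it reports no verdict.
The state is a dict: "t": time; "q": joint angles; "qvel": joint speeds; "tau": joint torques, N m; "eef_pos": TCP position; "eef_rot": TCP orientation; "force": force on the tool from outside, world axes, zero at the start; "wrist_torque": the same for the moment, N m; "grip_width": finger opening in mm.
Only numpy, scipy, OpenCV 4.12 (cv2) and the standard library are available. Lean on these libraries where they do the work, as an engineer would, in place of code of your own. Each camera call takes 0.05 s, during which the arm holds its last target.

TASK

One sample is to be filtered: its clear funnel stands at one of the three places of the vacuum manifold, and the two places with the loose yellow dust caps are not in use. The blue valve levers were left part-way; with one finger (or the closed fingertips) push the lever of the funnel's place fully open, in line with its pipe and pointing to you, and push the levers of the two capped places fully shut, across the pipe and pointing left, each gently up against its stop. Only push the levers: do not pinch them or force them past the stops, and leave the funnel, the caps and the things lying round the manifold untouched where they are.

Things in the scene. Friction and masses are not known exactly. Their poses are not given: they have to be found in the camera images.
- manifold: Steel three-place vacuum manifold on a tray (290 x 460 mm), fixed to the bench, turned up to 14 degrees. Origin: on the bench below the middle valve's stem. x: along the branch pipes, from the header tube (robot's side, x -100 mm, top at z 75 mm) to the ports (x +115 mm); y: left along the header; z up. Places 140 mm apart along y. Below the levers all is under z 75 mm but the stems' nuts (radius 9 mm).
- gauge (a point): Centre of the small vacuum gauge (dial 42 mm across, tilted to the robot, top about 125 mm above the bench) at the right end of the header; fixed.
- valve_left (a joint): Lever angle of the left (manifold +y) ball valve, rad: 0 = shut (lever across the pipe, pointing to manifold +y, left), 1.571 = open (lever along the pipe, pointing to manifold -x, to the robot); grows anticlockwise seen from above. Hard stops at 0 and 1.571. Stiff: about 4 N at the sleeve's middle turns it, and it stays where it is left.
- valve_middle (a joint): Lever angle of the middle ball valve, rad: 0 = shut (lever across the pipe, pointing to manifold +y, left), 1.571 = open (lever along the pipe, pointing to manifold -x, to the robot); grows anticlockwise seen from above. Hard stops at 0 and 1.571. Stiff: about 4 N at the sleeve's middle turns it, and it stays where it is left.
- valve_right (a joint): Lever angle of the right (manifold -y) ball valve, rad: 0 = shut (lever across the pipe, pointing to manifold +y, left), 1.571 = open (lever along the pipe, pointing to manifold -x, to the robot); grows anticlockwise seen from above. Hard stops at 0 and 1.571. Stiff: about 4 N at the sleeve's middle turns it, and it stays where it is left.
- stem_left (a point): Point on the upright turning axis of the left (manifold +y) lever, at the height of the middle of its sleeve (100 mm above the bench).
- lever_left (a point): Centre of the blue sleeve on the left (manifold +y) lever, 48 mm from the turning axis. The sleeve is 38 mm long (29 to 67 mm from the axis), 12 mm wide and 14 mm high, from 93 to 107 mm above the bench.
- port_left (a point): Centre of the top of the black stopper at the left (manifold +y) place, 100 mm above the bench; the valve of the same name serves it.
- stem_middle (a point): Point on the upright turning axis of the middle lever, at the height of the middle of its sleeve (100 mm above the bench).
- lever_middle (a point): Centre of the blue sleeve on the middle lever, 48 mm from the turning axis. The sleeve is 38 mm long (29 to 67 mm from the axis), 12 mm wide and 14 mm high, from 93 to 107 mm above the bench.
- port_middle (a point): Centre of the top of the black stopper at the middle place, 100 mm above the bench; the valve of the same name serves it.
- stem_right (a point): Point on the upright turning axis of the right (manifold -y) lever, at the height of the middle of its sleeve (100 mm above the bench).
- lever_right (a point): Centre of the blue sleeve on the right (manifold -y) lever, 48 mm from the turning axis. The sleeve is 38 mm long (29 to 67 mm from the axis), 12 mm wide and 14 mm high, from 93 to 107 mm above the bench.
- port_right (a point): Centre of the top of the black stopper at the right (manifold -y) place, 100 mm above the bench; the valve of the same name serves it.
- funnel_mid (a point): Middle of the filter funnel (clear cup with blue scale marks on a white and grey foot; 63 mm across, 125 mm high above its stopper; loose, its spigot sits in the stopper), on the axis, 65 mm above the stopper's top. It stands at one of the three places.
- cap_a_mid (a point): Middle of a yellow dust cap (41 mm across, 12 mm high), loose, its spigot in the stopper of a place not in use; the point is 6 mm above the stopper's top.
- cap_b_mid (a point): Middle of a yellow dust cap (41 mm across, 12 mm high), loose, its spigot in the stopper of a place not in use; the point is 6 mm above the stopper's top.
- petri_dish: Round petri dish with pale medium, 61 mm across, 15 mm high, loose on the bench right of the manifold; origin at the centre of its underside.
- forceps: Steel forceps, 122 x 16 x 8 mm, lying loose on the bench left of the manifold; origin under their centre, long way along their own y.
- timer: Dark lab timer standing on the bench left of the manifold, 58 mm wide, 66 mm high, loose; origin under its centre.
Things that resemble listed ones, but are neither listed nor needed, are in the scene too. Leave any orange or turquoise look-alike of the part that bears funnel_mid alone.

How it is judged:
By the outcome, as a careful person would: the job done as asked, in the order asked, and still so for the second after the job is handed in, with the robot touching nothing.
It also fails if it takes over 58 s, if anything falls off the work surface, if the arm or the gripper's body presses on something with over 40 N, if the wrist force passes 120 N, or if a joint passes its speed limit or range.

## Working session

There is one attempt and no reset: what is moved stays moved. The work goes in short steps, each a Python script; the robot and the scene stay as the last script left them, time stands still between calls to the robot, and variables do not carry over. Pictures are saved under pics/ and viewed, and the job is handed in when it is done.

```bash
ls; mkdir -p pics; python3 - <<'E'
from plant import ctrl,sensors,optics
import cv2,numpy as np
print(ctrl.tcp_to_tips, sensors.read_state())
for n in("side","top"):
    im,d=optics.grab_frame(n); cv2.imwrite(f"pics/{n}0.png",im[:,:,::-1]); np.save(f"{n}0_d.npy",d); np.save(f"{n}0.npy",im)
    p=optics.camera_params(n); print(n,p)
print(optics.camera_params("wrist"))
E
```

```text
pics
25.0 {'t': 0.0, 'q': array([-1.40351047e+00,  2.07432882e-01,  1.54299732e+00, -6.00535583e-07,
        1.39351122e+00, -1.50472447e-01]), 'qvel': array([4.87376621e-04, 2.40487106e-04, 8.13545880e-05, 8.17935759e-05,
       2.18609905e-03, 4.50467856e-04]), 'tau': array([-1.72692908e-03, -3.83038366e+01, -2.91598839e+01, -3.92628917e-04,
        1.07027718e-02,  6.34544961e-06]), 'eef_pos': array([ 179.52088506, -545.41358396,  220.99792262]), 'eef_rot': array([[ 9.49938230e-01,  3.12437524e-01, -3.91668334e-04],
       [ 3.12437571e-01, -9.49935472e-01,  2.31588048e-03],
       [ 3.51508318e-04, -2.32231531e-03, -9.99997242e-01]]), 'force': array([0.12123152, 0.19420559, 0.5287397 ]), 'wrist_torque': array([-0.00780939,  0.04898787,  0.0342357 ]), 'grip_width': 85.45770000097848}
side {'mtx': array([[460.15330533,   0.        , 282.69036333],
       [  0.        , 460.15330533, 209.66906838],
       [  0.        ,   0.        ,   1.        ]]), 'R': array([[-0.52739799, -0.84961603,  0.00198802],
       [-0.37526463,  0.23084445, -0.89771226],
       [ 0.7622518 , -0.47419767,
[... 262 characters left out ...]
56, -0.99988533, -0.01014012],
       [-0.99737612, -0.01049292, -0.07162941],
       [ 0.0715148 ,  0.01091917, -0.99737977]]), 't': array([3.11734142e-02, 5.59923981e+02, 1.22131444e+03])}
{'mtx': array([[290.119916 ,   0.       , 276.8237089],
       [  0.       , 290.119916 , 207.8316908],
       [  0.       ,   0.       ,   1.       ]]), 'T_tool_cam': array([[-1.35597179e-04, -9.61012223e-01, -2.76505856e-01,
         7.07619880e+01],
       [ 9.99999944e-01, -2.14808362e-04,  2.56183689e-04,
         1.38674488e-01],
       [-3.05591426e-04, -2.76505806e-01,  9.61012199e-01,
        -1.50529500e+02],
       [ 0.00000000e+00,  0.00000000e+00,  0.00000000e+00,
         1.00000000e+00]])}
```

View pics/top0.png

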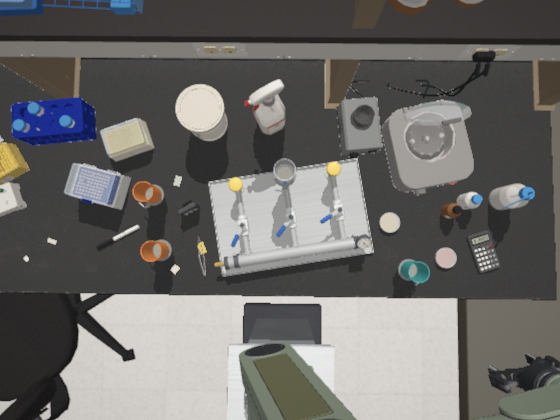

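View pics/side0.png

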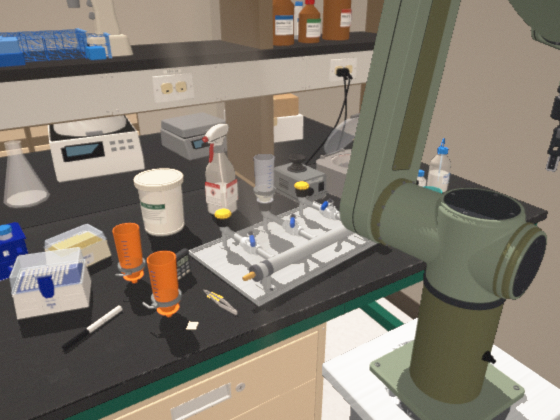

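Top view: the clear funnel is at the middle place (285,172). The yellow caps are at the left (236,184) and right (334,169) places, and the blue sleeves at about (235,240), (281,230) and (326,218). Look-alike cups: orange at (147,193) and (156,251), turquoise at (413,271). Next I'll crop in and measure.

```bash
cat > h.py <<'E'
import numpy as np,cv2
from plant import ctrl,sensors,optics
def ray(name,uv,z,pose=None):
    p=optics.camera_params(name)
    d=np.linalg.inv(p["mtx"])@np.array([uv[0],uv[1],1.])
    if name=="wrist":
        T=p["T_tool_cam"]; pos,R=pose
        o=pos+R@T[:3,3]; w=R@T[:3,:3]@d
    else:
        o=-p["R"].T@p["t"]; w=p["R"].T@d
    return o+w*(z-o[2])/w[2]
def blobs(im,lo,hi,amin=5):
    hsv=cv2.cvtColor(im,cv2.COLOR_RGB2HSV)
    m=cv2.inRange(hsv,np.array(lo),np.array(hi))
    n,l,s,c=cv2.connectedComponentsWithStats(m)
    return [(c[i],s[i],np.argwhere(l==i)[:,::-1]) for i in range(1,n) if s[i,4]>=amin]
E
python3 - <<'E'
from h import *
im=np.load("top0.npy")
c=im[150:280,200:385]; cv2.imwrite("pics/topcrop.png",cv2.resize(c,None,fx=4,fy=4,interpolation=cv2.INTER_CUBIC)[:,:,::-1])
for nm,lo,hi,z in(("blue",(105,120,60),(125,255,255),103),("yel",(22,150,120),(33,255,255),112)):
    for c,s,px in blobs(im,lo,hi):
        if 200<c[0]<385 and 150<c[1]<280:
            P=ray("top",c,z); print(nm,c.round(1),s,P.round(1))
            if nm=="blue":
                q=np.array([ray("top",p,z)[:2] for p in px]); q0=q-q.mean(0); u,S,v=np.linalg.svd(q0); print("  dir",v[0],S, np.ptp(q0@v[0]),np.ptp(q0@v[1]))
E
```

```text
blue [325.9 218.4] [321 215  11   8  38] [ 529.  -123.2  103. ]
  dir [-0.57004056  0.82161655] [60.9959571  15.08058117] 34.296235986136395 8.500091831357304
blue [280.6 230.7] [277 226   9  11  41] [493.2   3.3 103. ]
  dir [-0.8192391   0.57345208] [60.67826066 17.63012541] 32.49647937815823 9.433511201297971
blue [234.6 240. ] [232 235   7  11  36] [465.6 131.8 103. ]
  dir [-0.91468286  0.40417232] [55.16356433 15.05596219] 31.095881957563293 8.620363124301566
```

View pics/topcrop.png

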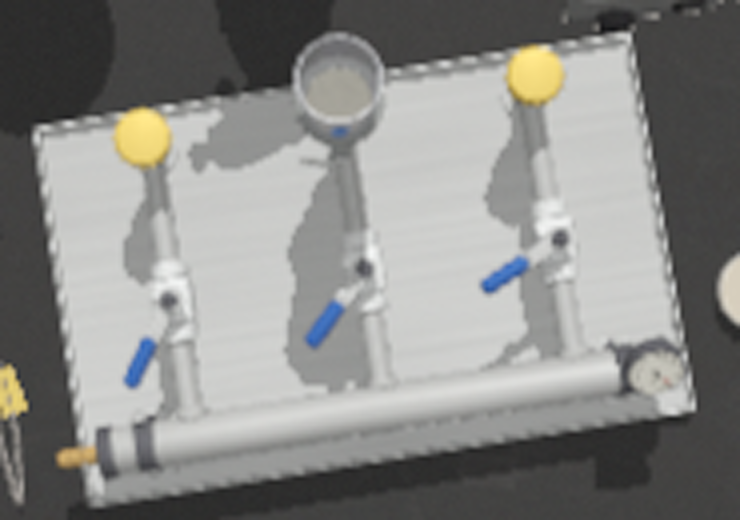

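```bash
python3 - <<'E'
from h import *
im=np.load("top0.npy")
for n,uv,z in(("capL",(235.75,184.25),112),("capR",(333.75,168.5),112),("nutL",(242.25,224.75),105),("nutM",(291,216.75),105),("nutR",(340,209.25),105),("gauge",(363.5,242.5),115)):
    print(n,ray("top",uv,z).round(1))
ctrl.gripper_to(0,30)
R=np.array([[1,0,0],[0,-1,0],[0,0,-1.]])
ctrl.move_ptp([440,10,310],R)
s=sensors.read_state(); im,d=optics.grab_frame("wrist"); np.savez("w1.npz",im=im,d=d,p=s["eef_pos"],R=s["eef_rot"])
print(s["t"],s["q"],s["eef_pos"],s["grip_width"],s["force"])
cv2.imwrite("pics/w1.png",im[:,:,::-1])
E
```

```text
capL [621.6 130.4 112. ]
capR [ 668.7 -143.8  112. ]
nutL [508.5 110.8 105. ]
nutM [532.4 -25.4 105. ]
nutR [ 554.9 -162.3  105. ]
gauge [ 462.9 -225.8  115. ]
3.0833 [-1.75532887e-01 -1.48111603e-01  1.72625630e+00 -2.28503037e-04
  1.56365114e+00  1.39625813e+00] [440.09127806   9.41600646 309.84978094] -0.26643432744189716 [-0.85174588 -0.5450391  -0.39543927]
```

View pics/w1.png

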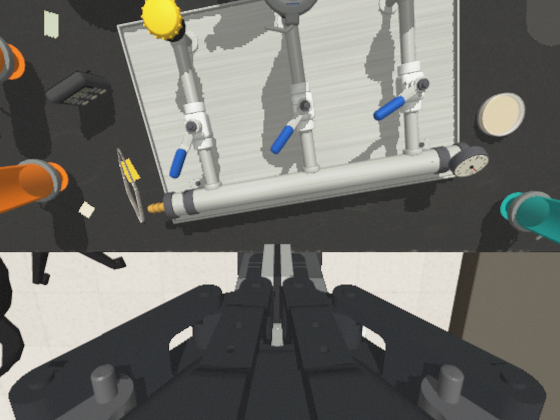

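Wrist view: sleeves at (178,163), (283,139) and (390,107). The dark stem nuts are at (192,126), (305,106) and (423,85). The left cap is at (162,18), the funnel foot at the top centre, and the gauge at (472,161). Now I'll fit them precisely.

```bash
python3 - <<'E'
from h import *
w=np.load("w1.npz"); im=w["im"]; d=w["d"]; pose=(w["p"],w["R"])
c=im[60:200,140:460]; cv2.imwrite("pics/w1crop.png",cv2.resize(c,None,fx=2.5,fy=2.5,interpolation=cv2.INTER_CUBIC)[:,:,::-1])
hsv=cv2.cvtColor(im,cv2.COLOR_RGB2HSV)
S=[]
for c,s,px in blobs(im,(105,120,50),(125,255,255),60):
    P=ray("wrist",c,102,pose); q=np.array([ray("wrist",p,102,pose)[:2] for p in px]); q0=q-q.mean(0); _,_,v=np.linalg.svd(q0,full_matrices=False)
    if c[1]<200: print("blue",c.round(1),s[4],P.round(1),"dir",v[0].round(3),np.ptp(q0@v[0]).round(1),np.ptp(q0@v[1]).round(1),"depthz",)
# depth-derived points
p=optics.camera_params("wrist");T=p["T_tool_cam"]
def pt(u,v):
    z=d[int(round(v)),int(round(u))]; X=np.linalg.inv(p["mtx"])@np.array([u,v,1])*z
    return pose[0]+pose[1]@(T[:3,:3]@X+T[:3,3])
for n,uv in(("nL",(192,126)),("nM",(305,106)),("nR",(423,85)),("sL",(178,163)),("sM",(283,139)),("sR",(390,107)),("gauge",(472,161)),("hdrL",(220,193)),("hdrR",(420,163))):
    print(n,pt(*uv).round(1),ray("wrist",uv,112,pose).round(1))
    if n[0]=='n':
        u,v=uv; sub=hsv[v-10:v+11,u-10:u+11]; m=(sub[...,2]<90)&(sub[...,1]<90)
        yx=np.argwhere(m); 
        if len(yx): print("  dark",len(yx),(yx[:,1].mean()+u-10).round(1),(yx[:,0].mean()+v-10).round(1))
E
```

```text
blue [388.9 107.8] 328 [ 529.3 -121.9  102. ] dir [-0.557  0.83 ] 37.6 11.9 depthz
blue [281.5 139.3] 282 [493.5   3.6 102. ] dir [-0.817  0.577] 36.4 11.3 depthz
blue [177.5 162.9] 282 [465.4 131.5 102. ] dir [-0.917  0.399] 37.0 11.8 depthz
nL [509.1 111.4  97.2] [509.1 107.3 112. ]
  dark 20 192.0 128.2
nM [531.6 -24.   98.9] [530.8 -22.7 112. ]
  dark 37 302.5 105.4
nR [ 554.5 -160.2   98. ] [ 552.8 -153.7  112. ]
  dark 34 420.6 86.0
sL [465.7 129.9 104.9] [466.6 127.5 112. ]
sM [494.1   1.9 106.9] [494.4   2.  112. ]
sR [ 530.  -121.6  105.8] [ 529.7 -119.4  112. ]
gauge [ 468.6 -223.3  112.8] [ 468.5 -223.8  112. ]
hdrL [420.1  87.5  71. ] [429.7  79.3 112. ]
hdrR [ 461.3 -180.9   73.6] [ 466.2 -162.   112. ]
```

View pics/w1crop.png

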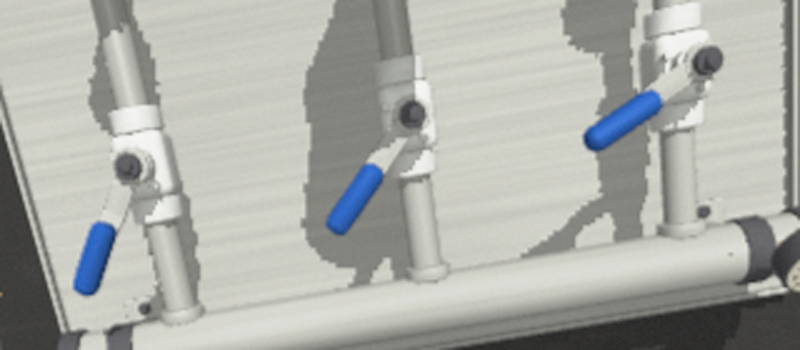

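Both views agree within 2 mm. The stems are 138–140 mm apart and the yaw is about 9.7°. Lever angles are roughly L 57°, M 45° and R 24°. I'll open the middle lever first.

```bash
cat >> h.py <<'E'
YAW=np.radians(9.7); Rm=np.array([[np.cos(YAW),-np.sin(YAW)],[np.sin(YAW),np.cos(YAW)]])
MID=np.array([532.4,-24.5]); STEM={k:MID+Rm@np.array([0,140.*i]) for k,i in(("L",1),("M",0),("R",-1))}
def pose(k,th,side,off,z,r=48):
    u=np.array([-np.sin(th),np.cos(th)]); e=np.array([np.cos(th),np.sin(th)])
    p=STEM[k]+Rm@(r*u+side*off*e); x=np.r_[Rm@e,0]; zz=np.array([0,0,-1.]); 
    return np.r_[p,z],np.column_stack([x,np.cross(zz,x),zz])
def fe(th,f0):  # force along e
    s=sensors.read_state(); e=Rm@np.array([np.cos(th),np.sin(th)])
    return s["force"]-f0, float((s["force"]-f0)[:2]@e), s
def push(k,deg0,deg1,side,fstop=8.,z=111):
    """side=+1: open (tool on +e side), -1: shut"""
    t0=np.radians(deg0)
    p,R=pose(k,t0,side,32,190); ctrl.move_ptp(p,R)
    p,R=pose(k,t0,side,32,z); hit=ctrl.move_l(p,R,vel=120,threshold=8)
    s=sensors.read_state(); f0=s["force"].copy(); print("down",hit,s["eef_pos"].round(1),s["t"])
    if hit: return "HIT"
    p,R=pose(k,t0,side,18,z); print("approach",ctrl.move_l(p,R,vel=60,threshold=10),round(fe(t0,f0)[1],1))
    d=deg0; sg=np.sign(deg1-deg0); n=0
    while True:
        rem=(deg1-d)*sg
        step=6 if rem>12 else (2 if rem>4 else 0.7)
        d+=sg*step; th=np.radians(d); p,R=pose(k,th,side,17,z)
        hit=ctrl.move_l(p,R,vel=60 if step==6 else 20,threshold=12)
        F,f,s=fe(th,f0); f*=side
        print(f"{d:.1f} hit={hit} f={f:.1f} F={F.round(1)} t={s['t']:.1f}")
        if hit or (f>fstop) or rem<-7: break
    return d
def retreat(k,deg,side,z=111):
    p,R=pose(k,np.radians(deg),side,35,z); ctrl.move_l(p,R,vel=80)
    p[2]=200; ctrl.move_l(p,R,vel=200)
E
python3 - <<'E'
from h import *
for k,a,b,s in(("M",45,90,1),("L",57,0,-1),("R",24,0,-1)):
    for dd in (a,b):
        for z in(111,200): 
            q=ctrl.solve_ik(*pose(k,np.radians(dd),s,32,z)); print(k,dd,z,None if q is None else np.round(q,2))
print(push("M",45.2,90,1))
E
```

```text
M 45 111 [-0.11  0.2   1.8  -0.    1.14  0.5 ]
M 45 200 [-0.11  0.09  1.72 -0.    1.33  0.5 ]
M 90 111 [-0.18  0.13  1.88 -0.    1.13 -0.35]
M 90 200 [-0.18  0.02  1.79 -0.    1.33 -0.35]
L 57 111 [ 0.04  0.1   1.92 -0.    1.13  0.44]
L 57 200 [ 0.04 -0.01  1.83 -0.    1.33  0.44]
L 0 111 [ 0.14  0.16  1.84 -0.    1.14  1.55]
L 0 200 [ 0.14  0.05  1.76 -0.    1.33  1.55]
R 24 111 [-0.44  0.22  1.78 -0.    1.15  0.54]
R 24 200 [-0.44  0.11  1.7  -0.    1.33  0.54]
R 0 111 [-0.39  0.23  1.76 -0.    1.15  1.01]
R 0 200 [-0.39  0.13  1.68 -0.    1.33  1.01]
down False [512.3  29.2 111.9] 4.8083
approach False 0.4
51.2 hit=False f=-0.3 F=[-0.2 -0.2 -0.1] t=5.5
57.2 hit=False f=0.2 F=[0.2 0.1 0.6] t=5.7
63.2 hit=False f=0.2 F=[0.3 0.1 0.9] t=6.0
69.2 hit=False f=0.4 F=[-0.4  0.5 -0.2] t=6.2
75.2 hit=False f=0.4 F=[0.4 0.3 0.1] t=6.5
81.2 hit=False f=0.6 F=[0.3 0.6 0.1] t=6.7
83.2 hit=False f=0.4 F=[-0.6  0.4 -0.6] t=7.0
85.2 hit=False f=-0.4 F=[-0.3 -0.4  0.6] t=7.2
87.2 hit=False f=0.4 F=[-0.9  0.3  0.9] t=7.5
87.9 hit=False f=-0.9 F=[-0.5 -1.  -0.7] t=7.7
88.6 hit=False f=0.0 F=[0.1 0.  0.7] t=8.0
89.3 hit=False f=-0.4 F=[ 0.5 -0.3 -0.1] t=8.2
90.0 hit=False f=-0.7 F=[ 0.3 -0.6 -0.3] t=8.5
90.7 hit=False f=0.5 F=[ 0.   0.6 -0.4] t=8.7
91.4 hit=False f=0.3 F=[-0.2  0.3  0.5] t=9.0
92.1 hit=False f=0.1 F=[-0.4  0.1  0.8] t=9.2
92.8 hit=False f=-0.1 F=[-0.4 -0.2  0.5] t=9.5
93.5 hit=False f=-0.1 F=[ 0.5 -0.  -0.3] t=9.7
94.2 hit=False f=-1.0 F=[ 0.5 -0.9  1.1] t=10.0
94.9 hit=False f=0.5 F=[0.3 0.6 0.5] t=10.2
95.6 hit=False f=-0.2 F=[-0.1 -0.3  0. ] t=10.5
96.3 hit=False f=1.1 F=[-0.4  1.  -0.4] t=10.7
97.0 hit=False f=0.2 F=[ 0.3  0.3 -0.7] t=11.0
97.7 hit=False f=-0.4 F=[-0.3 -0.5 -0. ] t=11.2
97.70000000000005
```

No contact force was felt, so I'm looking before doing anything else.

```bash
python3 - <<'E'
from h import *
s=sensors.read_state(); im,d=optics.grab_frame("wrist"); cv2.imwrite("pics/w2.png",im[:,:,::-1]); np.savez("w2.npz",im=im,d=d,p=s["eef_pos"],R=s["eef_rot"])
im,_=optics.grab_frame("side"); cv2.imwrite("pics/s2.png",cv2.resize(im[150:290,180:380],None,fx=4,fy=4)[:,:,::-1])
print(s["eef_pos"],s["grip_width"],pose("M",np.radians(97.7),1,17,111)[0])
E
```

```text
[481.53225627 -22.64616559 111.01710198] -0.015428516192358039 [481.51277076 -22.63187244 111.        ]
```

View pics/w2.png

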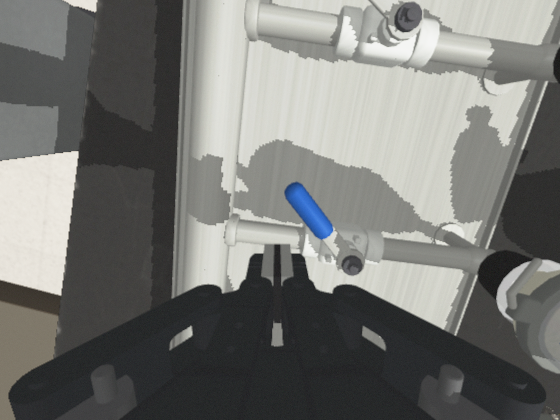

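View pics/s2.png

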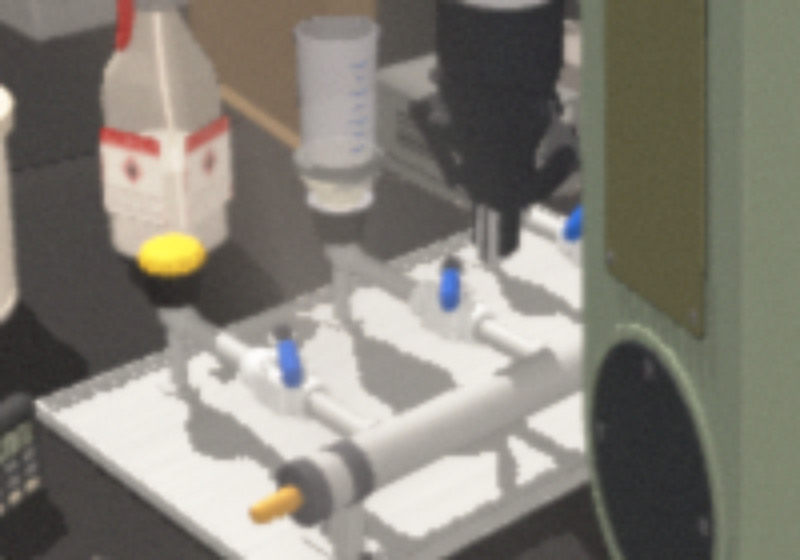

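```bash
python3 - <<'E'
from h import *
w=np.load("w2.npz"); p=optics.camera_params("side")
for L in(0,10,25):
    X=w["p"]+w["R"]@np.array([0,0,L]); c=p["R"]@X+p["t"]; uv=p["mtx"]@c/c[2]
    T=optics.camera_params("wrist"); ti=np.linalg.inv(T["T_tool_cam"]); cw=ti@np.r_[0,0,L,1]; v=T["mtx"]@cw[:3]/cw[2]
    print(L,X.round(1),"side crop",(uv[0]-180)*4,(uv[1]-150)*4,"wrist",v.round(1), cw[2])
d=w["d"]; print(d[240:300:6,270], d[240:300:6,286])
ps=(w["p"],w["R"])
for c,s,px in blobs(w["im"],(105,120,50),(125,255,255),60):
    P=ray("wrist",c,102,ps); q=np.array([ray("wrist",p,102,ps)[:2] for p in px]); q0=q-q.mean(0); _,_,v=np.linalg.svd(q0,full_matrices=False); print(c,P,v[0])
E
```

```text
0 [481.5 -22.6 111. ] side crop 493.69294454716396 269.6483671840591 wrist [275.7 253.1   1. ] 163.99514606758905
10 [481.5 -22.6 101. ] side crop 493.3436174239823 283.85862504797865 wrist [275.8 246.    1. ] 173.60560710469778
25 [481.5 -22.6  86. ] side crop 492.8246033049288 304.97157041446576 wrist [275.9 236.7   1. ] 188.0212986603609
[211.62042  146.83112  139.31839  134.40475  127.88966  122.653786
 118.38532  109.81715  107.37979  106.512146] [212.04591  145.74466  140.84055  132.30783  126.82307  122.0727
 118.024284 110.97029  107.62883  104.09899 ]
[308.31048387 210.17016129] [492.58875174   4.56042954 102.        ] [ 0.81486471 -0.57965119]
```

```bash
python3 - <<'E'
from h import *
im,d=optics.grab_frame("side"); p=optics.camera_params("side")
for v in range(196,218):
    row=[]
    for u in (300,303,306,309):
        z=d[v,u]; X=p["R"].T@(np.linalg.inv(p["mtx"])@np.array([u,v,1])*z-p["t"]); row.append(tuple(X.round(0).astype(int)))
    print(v,row)
w=np.load("w2.npz"); cv2.imwrite("pics/w2c.png",cv2.resize(w["im"][225:345,200:360],None,fx=4,fy=4)[:,:,::-1])
cv2.imwrite("pics/s2c.png",cv2.resize(im[175:235,270:350],None,fx=8,fy=8)[:,:,::-1])
E
```

```text
196 [(np.int64(480), np.int64(-10), np.int64(173)), (np.int64(473), np.int64(-14), np.int64(175)), (np.int64(460), np.int64(-13), np.int64(180)), (np.int64(467), np.int64(-27), np.int64(174))]
197 [(np.int64(484), np.int64(-12), np.int64(169)), (np.int64(475), np.int64(-15), np.int64(171)), (np.int64(463), np.int64(-16), np.int64(176)), (np.int64(453), np.int64(-17), np.int64(180))]
198 [(np.int64(480), np.int64(-10), np.int64(168)), (np.int64(473), np.int64(-14), np.int64(170)), (np.int64(466), np.int64(-18), np.int64(172)), (np.int64(455), np.int64(-19), np.int64(175))]
199 [(np.int64(478), np.int64(-9), np.int64(167)), (np.int64(471), np.int64(-13), np.int64(168)), (np.int64(466), np.int64(-18), np.int64(169)), (np.int64(453), np.int64(-17), np.int64(174))]
200 [(np.int64(483), np.int64(-12), np.int64(161)), (np.int64(468), np.int64(-11), np.int64(167)), (np.int64(466), np.int64(-18), np.int64(166)), (np.int64(451), np.int64(-17), np.int64(172))]
201 [(np.int64(485), np.int64(-14), np.int64(157)), (np.int64(467), np.int64(-10), np.int64(165)), (np.int64(465), np.int64(-17), np.int
[... 2429 characters left out ...]
64(472), np.int64(-15), np.int64(127)), (np.int64(481), np.int64(-30), np.int64(119)), (np.int64(658), np.int64(-166), np.int64(7))]
215 [(np.int64(665), np.int64(-137), np.int64(8)), (np.int64(473), np.int64(-15), np.int64(124)), (np.int64(659), np.int64(-155), np.int64(6)), (np.int64(655), np.int64(-164), np.int64(6))]
216 [(np.int64(658), np.int64(-133), np.int64(9)), (np.int64(656), np.int64(-142), np.int64(8)), (np.int64(655), np.int64(-153), np.int64(5)), (np.int64(651), np.int64(-161), np.int64(5))]
217 [(np.int64(659), np.int64(-133), np.int64(5)), (np.int64(654), np.int64(-141), np.int64(6)), (np.int64(652), np.int64(-150), np.int64(4)), (np.int64(646), np.int64(-157), np.int64(5))]
```

View pics/w2c.png

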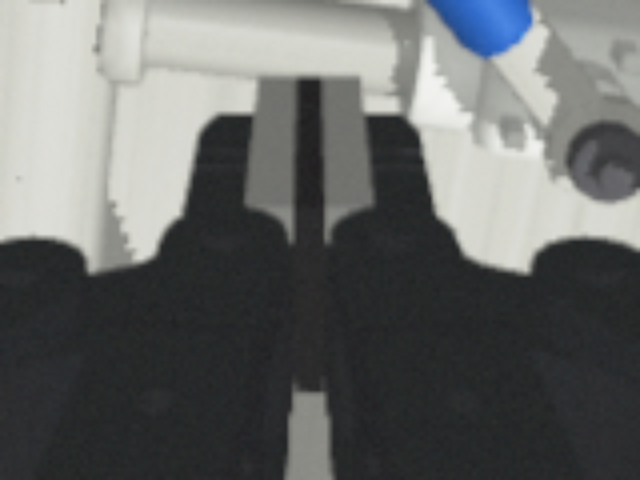

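View pics/s2c.png

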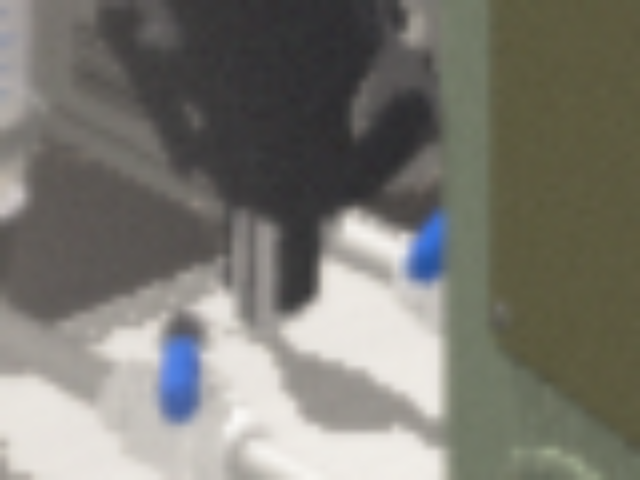

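```bash
python3 - <<'E'
from h import *
w=np.load("w2.npz"); d=w["d"]; p=optics.camera_params("wrist"); T=p["T_tool_cam"]
for u,v in((30,385),(60,360),(100,385),(150,330),(205,290),(255,285),(225,270),(258,262),(262,250),(266,246),(290,246),(300,262),(450,385),(525,385),(277,400)):
    z=d[v,u]; X=T[:3,:3]@(np.linalg.inv(p["mtx"])@np.array([u,v,1])*z)+T[:3,3]; print((u,v),z,X.round(0))
v,u=np.mgrid[240:420,0:560]; z=d[240:420]; m=(z>30)&(z<170)
X=np.einsum('ij,jn->in',T[:3,:3],np.linalg.inv(p["mtx"])@np.vstack([u[m],v[m],np.ones(m.sum())])*z[m])+T[:3,3:4]
for a in range(-110,-5,10):
    k=(X[2]>=a)&(X[2]<a+10)
    if k.any(): print(a,k.sum(),"x",X[0][k].min().round(),X[0][k].max().round(),"y",X[1][k].min().round(),X[1][k].max().round())
E
```

```text
(30, 385) 66.707985 [ 12. -56. -98.]
(60, 360) 73.32257 [ 13. -54. -91.]
(100, 385) 68.61043 [ 11. -41. -96.]
(150, 330) 85.88955 [ 11. -37. -78.]
(205, 290) 103.45674 [ 13. -25. -59.]
(255, 285) 107.20043 [ 13.  -7. -55.]
(225, 270) 223.35094 [-38. -39.  51.]
(258, 262) 137.85794 [  7.  -8. -25.]
(262, 250) 278.33243 [-46. -14. 106.]
(266, 246) 146.10556 [ 11.  -5. -15.]
(290, 246) 213.84526 [-16.  10.  47.]
(300, 262) 138.6622 [  7.  12. -24.]
(450, 385) 69.32942 [ 10.  42. -96.]
(525, 385) 65.83831 [ 13.  57. -98.]
(277, 400) 64.988686 [  11.    1. -100.]
-110 10467 x 5.0 22.0 y -59.0 60.0
-100 16948 x -2.0 19.0 y -62.0 63.0
-90 10575 x -8.0 18.0 y -59.0 60.0
-80 5847 x -9.0 18.0 y -50.0 51.0
-70 5647 x -9.0 15.0 y -42.0 43.0
-60 2436 x -12.0 14.0 y -34.0 35.0
-50 766 x -11.0 13.0 y -18.0 18.0
-40 915 x -49.0 12.0 y -13.0 144.0
-30 3103 x -61.0 12.0 y -13.0 155.0
-20 1561 x -56.0 12.0 y -13.0 151.0
-10 194 x -37.0 -6.0 y 136.0 158.0
```

Measured by both cameras, the closed fingertips sit 13 mm behind the TCP (tip z≈124 with TCP at 111). That contradicts `tcp_to_tips` = 25. The fingers swept about 17 mm above the lever, which has not moved. I'll redo it with the TCP at z=74 so the tips are at about 87.

```bash
python3 - <<'E'
from h import *
s=sensors.read_state(); p=s["eef_pos"].copy(); p[2]=160; ctrl.move_l(p,None,vel=150)
print(push("M",45.2,90,1,z=74))
s=sensors.read_state(); im,d=optics.grab_frame("wrist"); cv2.imwrite("pics/w3.png",im[:,:,::-1]); print(s["t"],s["eef_pos"],s["force"])
E
```

```text
down False [512.4  29.2  74.8] 13.95
approach False 0.4
51.2 hit=False f=1.8 F=[ 0.8  1.6 -0.2] t=14.6
57.2 hit=False f=2.2 F=[0.8 2.1 0.6] t=14.8
63.2 hit=False f=2.2 F=[1.4 1.9 1. ] t=15.1
69.2 hit=False f=2.8 F=[ 1.2  2.6 -0.1] t=15.4
75.2 hit=False f=2.4 F=[0.5 2.4 0.1] t=15.6
81.2 hit=False f=2.3 F=[1.5 2.3 0.2] t=15.9
83.2 hit=False f=4.3 F=[2.2 4.4 0.2] t=16.1
85.2 hit=False f=4.1 F=[2.  4.3 0.3] t=16.4
87.2 hit=False f=5.1 F=[ 1.5  5.3 -0.4] t=16.6
87.9 hit=False f=4.7 F=[2.1 5.  0.2] t=16.9
88.6 hit=False f=4.4 F=[ 3.1  4.9 -0.2] t=17.1
89.3 hit=False f=4.7 F=[2.3 5.1 0.4] t=17.4
90.0 hit=False f=5.5 F=[ 2.5  6.  -0. ] t=17.6
90.7 hit=False f=7.4 F=[ 2.8  8.  -0.1] t=17.9
91.4 hit=False f=10.1 F=[ 1.9 10.7  0.9] t=18.1
91.40000000000002
18.1333 [481.92237912 -15.44219293  74.00709417] [ 1.62044905 10.00387683  1.07896903]
```

View pics/w3.png

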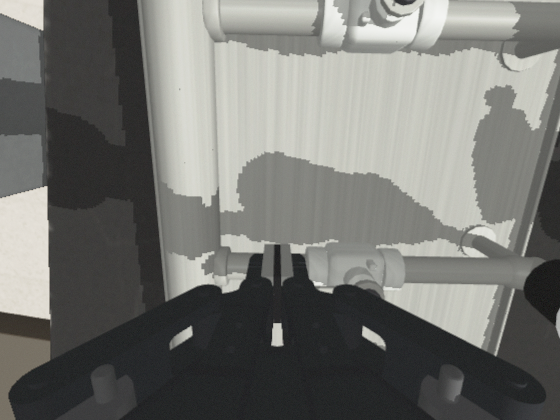

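The middle lever turned and met its stop at about 10 N. Next are the left lever and then the right.

```bash
python3 - <<'E'
from h import *
retreat("M",91.4,1,z=74)
r=push("L",56.6,0,-1,z=74); print(r)
if r!="HIT": retreat("L",r,-1,z=74)
s=sensors.read_state(); im,d=optics.grab_frame("wrist"); cv2.imwrite("pics/w4.png",im[:,:,::-1]); print(s["t"],s["eef_pos"],s["force"])
E
```

```text
down False [452.9 103.5  74.7] 21.2667
approach False 0.8
50.6 hit=False f=-0.2 F=[ 0.6 -0.2  0.3] t=21.9
44.6 hit=False f=1.7 F=[-1.4 -1.1  0.3] t=22.2
38.6 hit=False f=1.2 F=[-0.6 -1.   0.2] t=22.4
32.6 hit=False f=2.3 F=[-1.1 -2.2 -0.6] t=22.7
26.6 hit=False f=1.7 F=[-1.5 -0.8 -0.8] t=22.9
20.6 hit=False f=0.7 F=[-0.6 -0.3 -1.6] t=23.2
14.6 hit=False f=1.3 F=[-1.  -0.9 -0.5] t=23.5
8.6 hit=False f=1.5 F=[-1.2 -1.  -0.7] t=23.7
6.6 hit=False f=2.5 F=[-2.5 -0.3 -0.5] t=24.0
4.6 hit=False f=2.9 F=[-2.7 -1.1 -0.8] t=24.2
2.6 hit=False f=2.7 F=[-2.9  0.3 -1.2] t=24.5
1.9 hit=False f=4.5 F=[-4.6  0.1 -0.3] t=24.7
1.2 hit=False f=3.7 F=[-3.7 -0.2 -1.6] t=25.0
0.5 hit=False f=3.2 F=[-3.2 -0.  -2.2] t=25.2
-0.2 hit=False f=5.8 F=[-5.9  0.2  1.1] t=25.5
-0.9 hit=False f=6.6 F=[-6.5 -0.6  1.1] t=25.7
-1.6 hit=False f=8.4 F=[-8.3 -1.1  2.4] t=26.0
-1.5999999999999983
27.125 [466.86415361 155.96168068 199.02371142] [-0.23871004  0.23399778  0.38509757]
```

View pics/w4.png

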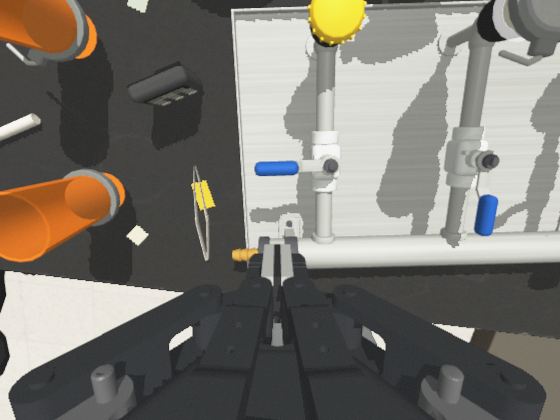

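The left lever, sleeve at (277,168), lies across its pipe. The middle lever, sleeve at (486,215), points along its pipe to the robot. Now the right lever.

```bash
python3 - <<'E'
from h import *
r=push("R",24.5,0,-1,z=74); print(r)
if r!="HIT": retreat("R",r,-1,z=74)
R=np.array([[1,0,0],[0,-1,0],[0,0,-1.]])
ctrl.move_ptp([440,10,310],R)
s=sensors.read_state(); im,d=optics.grab_frame("wrist"); cv2.imwrite("pics/w5.png",im[:,:,::-1]); print(s["t"],s["eef_pos"],s["force"])
ps=(s["eef_pos"],s["eef_rot"])
for c,_,px in blobs(im,(105,120,50),(125,255,255),60):
    if c[1]>250: continue
    P=ray("wrist",c,102,ps); q=np.array([ray("wrist",p,102,ps)[:2] for p in px]); q0=q-q.mean(0); _,_,v=np.linalg.svd(q0,full_matrices=False); v=v[0]
    k=min(STEM,key=lambda k:abs(np.linalg.norm(P[:2]-STEM[k])-48)); rr=P[:2]-STEM[k]; m=Rm.T@rr; v=Rm.T@v; v*=np.sign(v@m)
    print(k,c.round(1),P.round(1),"r",np.linalg.norm(rr).round(1),"ang from stem",np.degrees(np.arctan2(-m[0],m[1])).round(1),"sleeve axis",np.degrees(np.arctan2(-v[0],v[1])).round(1))
E
```

```text
down False [ 503.4 -141.    74.9] 29.4417
approach False 1.0
18.5 hit=False f=-0.6 F=[0.6 0.1 0.7] t=30.1
12.5 hit=False f=0.4 F=[-0.3 -0.5  0.5] t=30.3
6.5 hit=False f=1.1 F=[-1.  -0.3  1.6] t=30.6
4.5 hit=False f=2.4 F=[-2.1 -1.4  1.4] t=30.9
2.5 hit=False f=3.0 F=[-2.6 -2.2  1.3] t=31.1
1.8 hit=False f=3.4 F=[-3.2 -1.4  0.1] t=31.4
1.1 hit=False f=3.0 F=[-2.8 -1.5 -0.1] t=31.6
0.4 hit=False f=3.8 F=[-3.4 -2.7 -0.7] t=31.9
-0.3 hit=False f=3.5 F=[-3.4 -1.3  0.2] t=32.1
-1.0 hit=False f=5.2 F=[-4.8 -3.1  1.1] t=32.4
-1.7 hit=False f=7.1 F=[-6.7 -3.5  3.6] t=32.6
-2.4 hit=False f=8.7 F=[-8.3 -3.9  3.9] t=32.9
-2.3999999999999995
34.775 [439.70093948   9.69150958 308.39857529] [0.49376767 0.1341506  0.12879986]
R [385.   89.7] [ 548.2 -114.3  102. ] r 48.9 ang from stem -0.6 sleeve axis 0.4
L [149.6 132.4] [500.9 161.  102. ] r 48.2 ang from stem -0.2 sleeve axis -0.6
M [311.3 145.4] [485.7 -31.9 102. ] r 47.3 ang from stem 89.3 sleeve axis 90.4
```

View pics/w5.png

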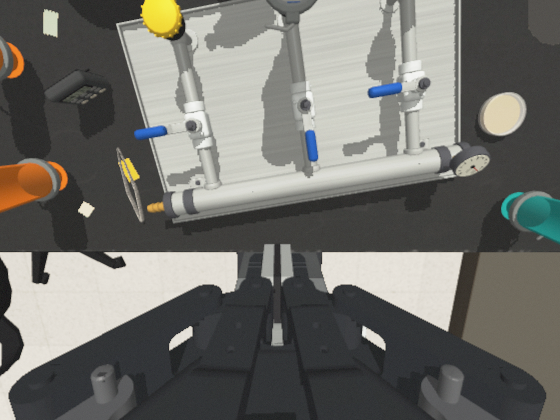

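All three levers are at their stops. I'll check the caps and funnel in the top view against the first picture, then hand in.

```bash
python3 - <<'E'
from h import *
im,d=optics.grab_frame("top"); a=np.load("top0.npy")
df=cv2.absdiff(im,a).max(2)
for n,(u,v) in dict(capL=(236,184),capR=(334,169),funnel=(285,172),petri=(390,223),forceps=(202,255),timer=(188,208)).items(): print(n,np.percentile(df[v-12:v+13,u-12:u+13],[50,95]))
cv2.imwrite("pics/t5.png",cv2.resize(im[140:290,170:410],None,fx=3,fy=3)[:,:,::-1])
E
```

```text
capL [1. 2.]
capR [1. 2.]
funnel [1. 2.]
petri [1. 2.]
forceps [1. 3.]
timer [1. 3.]
```

View pics/t5.png

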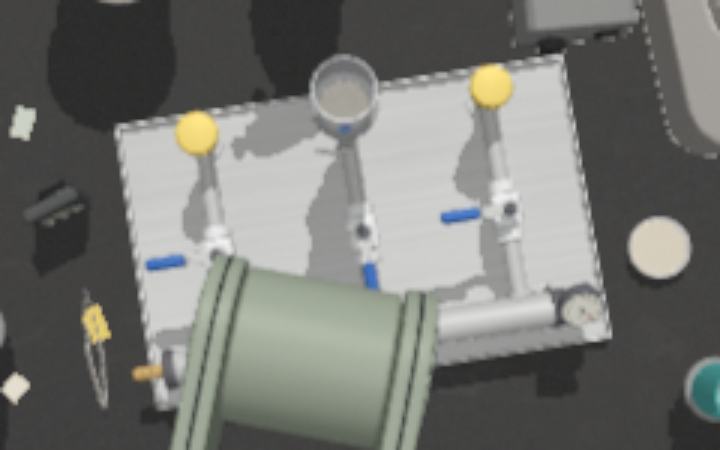

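The top view shows the caps (197,133) and (491,87) and the funnel (344,93) unmoved. The left (165,263) and right (460,215) levers point left, and the middle one (371,276) points to the robot.

```bash
python3 -c "
from plant import ctrl,sensors
ctrl.finish_job(); print(sensors.read_state()['t'])"
```

```text
the job is handed in; nothing more can be done
the job is handed in; nothing more can be done
```

The job is done and handed in at about 35 s of the 58 s allowed. The funnel stands at the middle place, so I pushed the middle lever open first. Then I pushed the left and right levers shut, using the closed fingertips only.

- **Levers:** each was pushed until it met its stop, at about 8–10 N. In the last wrist picture the levers measured 89–90° (middle), about 0° (left) and about 0° (right), each within about 1°.
- **Everything else:** the top view showed no change from the first picture at the funnel, both caps, petri dish, forceps and timer. The arm stood clear of the manifold at hand-in.
- **What disagreed:** `ctrl.tcp_to_tips` says the fingertips are 25 mm ahead of the TCP, but both cameras put the closed tips about 13 mm behind it. Because of that, my first sweep passed about 17 mm above the middle lever without touching anything. I lowered the tool by 37 mm and repeated it successfully.

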